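# Shim the rocking gauge stand

### The job

The gauge stand rocks because one of its feet is shorter than the others. With the fingertips, push the white wedge shim along the bench, thin end first, under that short foot until it is snug and the stand sits level, on the shim and its other three feet, and no longer rocks; then let go and stay clear. Only push the shim, never pick it up; do not touch the stand or shove it out of place, and leave the other things on the bench alone.

Things in the scene. Friction and masses are not known exactly. Their poses are not given: they have to be found in the camera images.
- stand: gauge stand, about 2 kg, loose on the bench: grey base plate 150 x 116 mm (underside 45 mm, top 57 mm up) with four corner lugs, each on a domed steel foot 28 mm across; column and round gauge on top, 290 mm high. Feet at +-85 mm in x, +-70 mm in y. It starts leaning about 0.075 rad onto its short foot. Origin: below its centre, level with the ends of the three full-length feet; z up when level
- short_foot: the short foot, at +x -y of the stand (part of it), 8 mm shorter than the other three, its end a dome of 14 mm radius. Origin: 8 mm below the dome's lowest point; stand axes
- short_foot_tip (a point): lowest point of the short foot's domed end; it rests on the bench at the start and is 8 mm up when the stand is level
- far_foot: the full-length foot diagonally opposite the short one, at -x +y of the stand (part of it). It hangs about 8 mm in the air at the start. Origin: the lowest point of its domed end, at bench height when the stand is steady
- far_foot_tip (a point): the same point as the origin of the far foot
- shim: wedge shim, a loose plain white plastic ramp, 70 g, 110 mm long (x), 50 mm wide (y), flat below, 1.5 mm high at the thin end (+x), rising evenly to 22 mm at the upright face of the thick end (-x). Origin: centre of its underside. At the start the thin end lies 40 to 95 mm from the short foot and points towards it within about 0.6 rad. It stays put when let go under the foot
- shim_thin_end (a point): middle of the thin end's lower edge, 55 mm along +x of the shim. With the stand level the slope meets the short foot when the foot's tip is about 34 mm in from this end; a centimetre further still holds well, much further shoves or tilts the stand
- shim_thick_end (a point): middle of the thick end's lower edge, 55 mm along -x of the shim
- tape_roll: roll of tape lying flat, 60 mm across, 20 mm high; origin at the centre of its underside. To be left alone
- printed_nozzle: grey printed nozzle standing upright, 36 mm across, 60 mm high; origin at the centre of its underside. To be left alone
- test_block: aluminium block, 60 x 30 x 18 mm; origin at the centre of its underside. To be left alone
- loose_gauge: small pressure gauge lying dial up, 44 mm across, 20 mm high; origin at the centre of its underside. To be left alone
- screwdriver: screwdriver with black handle lying on the bench, 200 mm long; origin under its middle. To be left alone
- spray_can: aluminium can standing upright, 52 mm across, 130 mm high; origin at the centre of its underside. To be left alone
Things that resemble listed ones, but are neither listed nor needed, are in the scene too. What is meant by the shim is not orange, and is the smaller of those in its own colour.

How it is judged:
By the outcome, as a careful person would: the job done as asked, in the order asked, and still so for the second after the job is handed in, with the robot touching nothing.
It also fails if it takes over 54 s, if anything falls off the work surface, if the arm or the gripper's body presses on something with over 40 N, if the wrist force passes 120 N, or if a joint passes its speed limit or range.

### The arm

A 6-joint arm with a two-finger parallel gripper is mounted at the origin on the work surface. World frame = base frame: x ahead of the robot, y to its left, z up, the work surface at z = 0. Lengths are in mm, angles in rad, forces in N, time in s.
With the tool pointing down it reaches from about 300 to 775 mm from the base axis. Payload 14.6 kg.
Tool frame: the origin (TCP) lies at the very end of the fingers, on their centre line; the grasp point (between the pads) lies 19 mm behind it; z points along the fingers, y is the line along which they close (so a half turn about z gives the same grasp; the last joint's range is limited). The gripper opens to 94 mm and grips with 3 to 60 N. Pads are 16 mm wide; open, the fingers measure 119 mm over their backs; the gripper's body (75 mm by 177 mm) begins 78 mm behind the grasp point.
Start: joints at [-1.348, 0.3, 1.521, -0, 1.321, -0.067], TCP at [157.161, -527.057, 205.446] pointing down, gripper open.
Joint ranges: [-3.03, 3.03], [-0.79, 2.21], [0.23, 2.52], [-1.04, 4.18], [0, 3.07], [-2.55, 2.55]. Speed limits (rad/s): [2.22, 2.22, 2.57, 3.14, 3.14, 3.14].

### API

Orientations are given as [roll, pitch, yaw] about the fixed x, y, z axes, in that order (R = Rz(yaw) Ry(pitch) Rx(roll)).
In Python, from cell import manip, camera, get_calibration gives the robot as it stands. The module is installed in compiled form; this text tells all that it offers.
- The arm moves only by the tool jog_arm, never from a script. Its argument "plan" is one flat list of numbers, 6 for each row, row after row: the shift along the world's x, y, z in m, then the turn, a rotation vector about the world's x, y, z in degrees. A call has 1 to 20 rows; each row is the pose to reach, as a shift and turn from the pose commanded when the call began; what a row does not reach only later rows make up. A row lasts 1/10 s, in which the tool goes at most 50 mm and 8.59 degrees, less where a joint would pass 70% of its speed; a pose out of reach is approached as far as the arm can. A call with a gripper value outside its range is refused whole. "claw" is the finger opening in m, from 0 to 0.094, set as the call begins (left out, the last holds). The fingers move at their own pace and stop on an object; "force" is the grip in N (left out, the last holds). Time passes only in rows, so rows that repeat a pose let the fingers close. It gives the time, the measured TCP pose, the force, the opening and the grip force at its end, in the units of the state.
- manip.read_state(): the state, without advancing time (a new reading comes with each control period).
- camera(name): name is "scene" or "top"; returns (picture, depth): 400x640x3 uint8, red, green, blue; 400x640 float32, mm along the optical axis (not along the pixel's ray), 0 where there is no reading.
- get_calibration(name): a dict with "fx", "fy", "cx", "cy" (pixels), "origin" and "attitude" of the camera in the world. Camera axes: x right, y down, z forward; pixel columns grow to the right and rows downward; lengths in mm; the calibration is good to about 2 mm. A picture is of the moment at which its call begins. get_calibration takes no time and is no camera call.
- manip.sign_off(): hands the job in; it is judged then, once.
The state is a dict: "clock": time; "joints": joint angles; "qd": joint speeds; "effort": joint torques, N m; "eef_pos": TCP position; "eef_rot": TCP orientation; "wrist_force": force on the tool from outside, world axes, zero at the start; "moment": the same for the moment, N m; "finger_gap": finger opening in mm; "finger_force": force on a finger pad.
Only numpy, scipy, OpenCV 4.12 (cv2) and the standard library are available. Lean on these libraries where they do the work, as an engineer would, in place of code of your own. Each camera call takes 0.05 s, during which the arm holds its last target. There are 200 camera calls.

## Working session

There is one attempt and no reset: what is moved stays moved. The work goes in short steps, Python scripts to look and compute and a tool call to move; the robot and the scene stay as the last step left them, time stands still between calls to the robot, and variables do not carry over. Pictures are saved under pics/ and viewed, at most 10 in all, crops included, and the job is handed in when it is done.

Besides the shell and the picture viewer there is one more tool, called after "Request:" as name(argument=value, ...) on one line, values as JSON. jog_arm: Moves the arm, as the interface text tells. Its arguments: {"type":"object","properties":{"plan":{"type":"array"},"claw":{"type":"number"},"force":{"type":"number"}},"required":["plan"]}

```bash
mkdir -p pics; cat > h.py <<'E'
import numpy as np, cv2
from cell import manip, camera, get_calibration
from scipy.spatial.transform import Rotation as R
def cal(n):
    c=get_calibration(n); a=np.array(c["attitude"])
    M=a if a.shape==(3,3) else R.from_euler('xyz',a).as_matrix()
    return c,M,np.array(c["origin"])
def ray(n,uv,z):
    c,M,o=cal(n); uv=np.atleast_2d(uv).astype(float)
    d=np.c_[(uv[:,0]-c["cx"])/c["fx"],(uv[:,1]-c["cy"])/c["fy"],np.ones(len(uv))]@M.T
    return o+d*((z-o[2])/d[:,2])[:,None]
def proj(n,p):
    c,M,o=cal(n); q=(np.atleast_2d(p)-o)@M
    return np.c_[q[:,0]/q[:,2]*c["fx"]+c["cx"],q[:,1]/q[:,2]*c["fy"]+c["cy"]]
def cloud(n,d):
    c,M,o=cal(n); v,u=np.mgrid[:d.shape[0],:d.shape[1]]
    return np.dstack([(u-c["cx"])/c["fx"]*d,(v-c["cy"])/c["fy"]*d,d])@M.T+o
def snap(n,f):
    p,d=camera(n); cv2.imwrite(f,p[:,:,::-1]); np.save(f[:-3]+'npy',d); return p,d
E
python3 - <<'E'
from h import *
for n in("scene","top"):
    print(get_calibration(n)); snap(n,f"pics/{n}0.png")
print(manip.read_state())
E
```

```text
{'fx': 378.186532584743, 'fy': 378.186532584743, 'cx': 323.2638845510785, 'cy': 200.48130746681352, 'origin': array([1122.30227942,  275.59073628,  802.11460057]), 'attitude': array([-2.41991969,  0.01648948,  2.02891017])}
{'fx': 431.631045949967, 'fy': 431.631045949967, 'cx': 320.74628484238906, 'cy': 199.42601065800827, 'origin': array([ 364.76671441,  -20.89614941, 1214.87558694]), 'attitude': array([-3.00780832, -0.02287597, -1.57580018])}
{'clock': 0.1, 'joints': array([-1.34763596e+00,  3.00411467e-01,  1.52150991e+00, -1.33463453e-05,
        1.32070104e+00, -6.66205574e-02]), 'qd': array([ 0.00040188, -0.00238695, -0.00200532, -0.0005236 ,  0.00125148,
        0.00070177]), 'effort': array([ 7.21216711e-04, -5.32640469e+01, -3.53282046e+01,  7.09713064e-02,
        2.35217315e-02, -7.14627504e-05]), 'eef_pos': array([ 157.08962015, -526.84612296,  204.9491457 ]), 'eef_rot': array([-3.14056431e+00, -5.56540930e-05,  2.89784209e-01]), 'wrist_force': array([0.13771603, 0.41856517, 0.05111683]), 'moment': array([-0.03298183, -0.00483177, -0.00721359]), 'finger_force': 0.0, 'finger_gap': 93.95696485251146}
```

View pics/scene0.png

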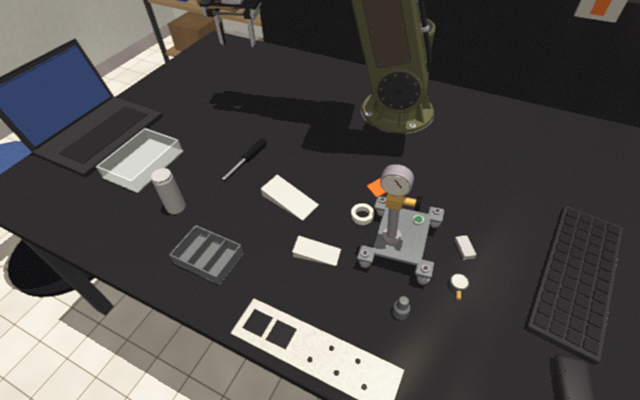

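View pics/top0.png

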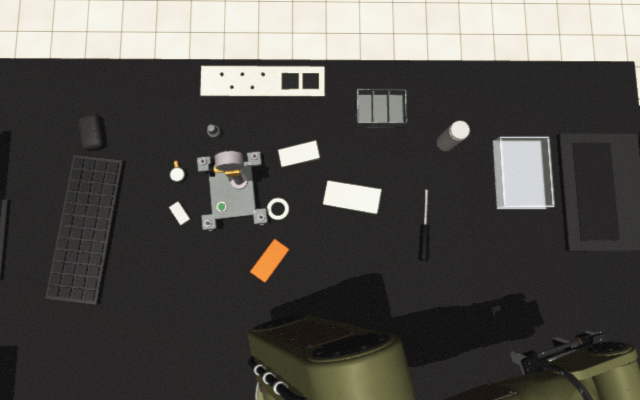

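The scene view shows a small white ramp at (317,250), a larger one at (290,197), and the stand at (400,240). The top view shows the same things from above. Possible shims in the top view:
- small white wedge (299,153)
- larger white wedge (352,197)
- orange wedge (269,260)
- the white block (179,213) and the pale plate (262,81), neither of which is a wedge

I choose the smaller white one at (299,153), whose nearest foot is at (254,158).

```bash
python3 - <<'E'
from h import *
p=cv2.imread("pics/top0.png"); d=np.load("pics/top0.npy"); C=cloud("top",d)
m=(p.min(2)>150).astype(np.uint8)
m2=np.zeros_like(m); m2[130:180,270:330]=m[130:180,270:330]
c=max(cv2.findContours(m2,0,2)[0],key=cv2.contourArea)
b=cv2.boxPoints(cv2.minAreaRect(c)); print(b, ray("top",b,10).round(1))
ys,xs=np.nonzero(cv2.erode(m2,np.ones((3,3)))); P=C[ys,xs]; 
A=np.c_[P[:,:2],np.ones(len(P))]; k=np.linalg.lstsq(A,P[:,2],rcond=None)[0]; print("plane",k, P[:,2].min(),P[:,2].max(), P.mean(0))
print("bench z",np.median(C[120:140,300:330,2]))
# 3D corners: ray onto zero then refine with slope
for u in b:
    z=10.
    for _ in range(20): q=ray("top",u,z)[0]; z=k[0]*q[0]+k[1]*q[1]+k[2]
    print("corner",q.round(1))
for u in [(204,162),(254,158),(260,216),(208,222)]: print("lug",u,C[u[1]-1:u[1]+2,u[0]-1:u[0]+2].reshape(-1,3).mean(0).round(1))
cv2.imwrite("pics/crop0.png",np.vstack([cv2.resize(p[120:240,160:340],None,fx=4,fy=4,interpolation=2)]))
s=cv2.imread("pics/scene0.png"); cv2.imwrite("pics/crop1.png",cv2.resize(s[190:320,280:480],None,fx=4,fy=4,interpolation=2))
E
```

```text
[[277.17648 149.70587]
 [315.29416 140.17645]
 [319.52945 157.11765]
 [281.41177 166.64706]] [[670.3  74.4  10. ]
 [698.4 -34.5  10. ]
 [648.7 -46.4  10. ]
 [621.   62.   10. ]]
plane [-1.95334707e+00 -5.62070541e-01  1.30934768e+03] -0.12288477471020087 1214.875586937247 [658.47638002  13.51176368  15.52021287]
bench z 1.2905600150545524
corner [ 698.8   83.3 -102.6]
corner [725.5 -35.6 -87.8]
corner [623.8 -44.2 115.7]
corner [600.9  55.5 104.3]
lug (204, 162) [622.3 267.4  64.3]
lug (254, 158) [635.3 133.9  56. ]
lug (260, 216) [475.  114.   66.7]
lug (208, 222) [458.9 249.8  72.8]
```

View pics/crop0.png

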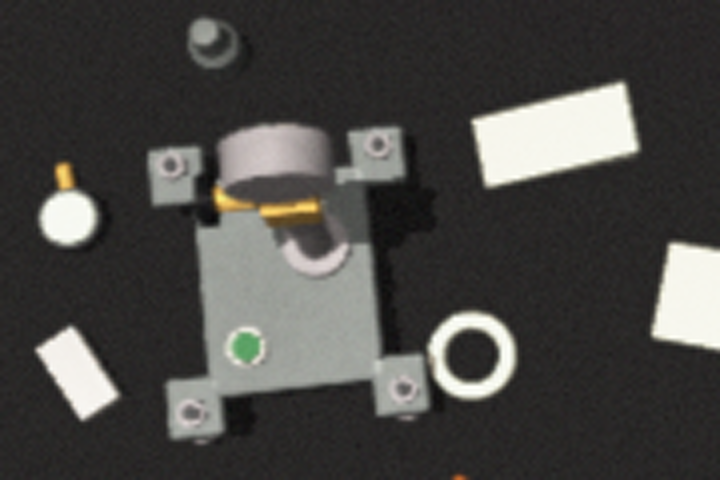

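View pics/crop1.png

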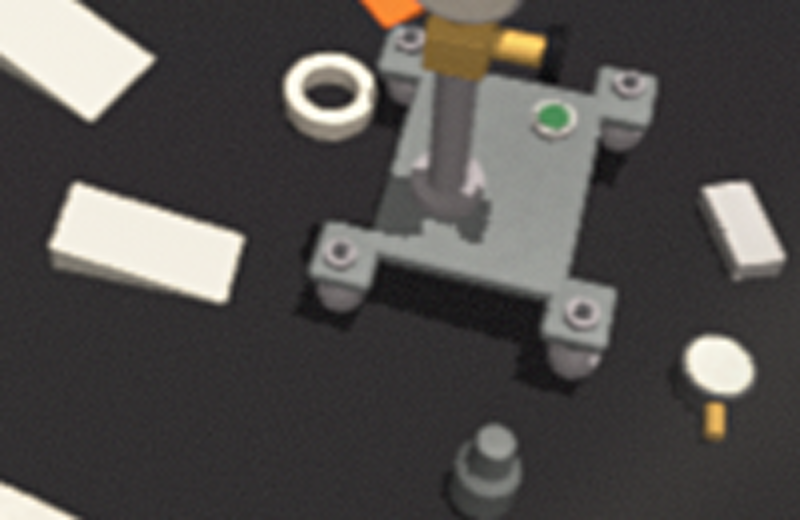

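The first crop shows the short foot's lug, screw at (378,145), i.e. (254.5,156) in the full picture. The small white ramp is to its right. The second crop shows its thick upright end at (60,230) facing away from the stand and its thin end at (235,270) facing the lug at (340,255). The choice stands.

```bash
python3 - <<'E'
from h import *
tk=ray("top",[(315.3,140.2),(319.5,157.1)],22); th=ray("top",[(277.2,149.7),(281.4,166.6)],1.5)
a,b=tk.mean(0)[:2],th.mean(0)[:2]; h=b-a; L=np.hypot(*h); h/=L
print("thick",a,"thin",b,"len",L,"heading deg",np.degrees(np.arctan2(h[1],h[0])))
s=ray("top",[(254.5,156.25),(202.8,161.5),(260.8,217.5),(207.8,223)],60)[:,:2]; print("screws",s.round(1))
tip=s[0]; tip=tip+4*(s.mean(0)-tip)/np.hypot(*(s.mean(0)-tip))
r=tip-b; print("tip",tip,"along",r@h,"lateral(left+)",h[0]*r[1]-h[1]*r[0], "dir deg",np.degrees(np.arctan2(r[1],r[0])))
E
```

```text
thick [670.475333   -40.21905414] thin [647.70300597  68.83334544] len 111.40468900311312 heading deg 101.79501287128467
screws [[639.3 132. ]
 [624.6 271.7]
 [471.6 112.7]
 [457.3 253.3]]
tip [635.94275239 134.25274208] along 66.44200158291316 lateral(left+) -1.8604963815663726 dir deg 100.19104640947577
```

Request:
jog_arm(plan=[0.04, 0.035, -0.005, 0, 0, 6, 0.08, 0.07, -0.01, 0, 0, 12, 0.12, 0.105, -0.02, 0, 0, 18, 0.16, 0.14, -0.03, 0, 0, 24, 0.2, 0.175, -0.04, 0, 0, 30, 0.24, 0.21, -0.05, 0, 0, 36, 0.28, 0.245, -0.06, 0, 0, 42, 0.32, 0.28, -0.07, 0, 0, 48, 0.36, 0.315, -0.08, 0, 0, 54, 0.4, 0.35, -0.09, 0, 0, 60, 0.44, 0.385, -0.1, 0, 0, 68, 0.48, 0.42, -0.105, 0, 0, 76, 0.51, 0.445, -0.105, 0, 0, 82, 0.52, 0.454, -0.105, 0, 0, 85.4, 0.52, 0.454, -0.105, 0, 0, 85.4, 0.52, 0.454, -0.105, 0, 0, 85.4, 0.52, 0.454, -0.105, 0, 0, 85.4], claw=0.02, force=20)

```text
clock: 1.8
eef_pos: [676.5, -73.9, 100.3]
eef_rot: [-3.141, -0.0, 1.779]
wrist_force: [-1.3, -0.2, -0.0]
finger_gap: 20.3
finger_force: 0.0
```

Request:
jog_arm(plan=[0.001, 0.001, -0.03, 0, 0, 0, 0.001, 0.001, -0.06, 0, 0, 0, 0.001, 0.001, -0.08, 0, 0, 0, 0.001, 0.001, -0.09, 0, 0, 0, 0.001, 0.001, -0.093, 0, 0, 0, 0.001, 0.001, -0.093, 0, 0, 0, 0.001, 0.001, -0.093, 0, 0, 0])

```text
clock: 2.5
eef_pos: [678.7, -72.4, 8.9]
eef_rot: [3.14, 0.001, 1.78]
wrist_force: [0.6, -0.3, 0.2]
finger_gap: 20.3
finger_force: 0.0
```

```bash
python3 - <<'E'
from h import *
print(manip.read_state()["eef_pos"])
s,_=snap("scene","pics/s1.png"); t,_=snap("top","pics/t1.png")
z=lambda i:cv2.resize(i[:,:,::-1],None,fx=4,fy=4,interpolation=2)
cv2.imwrite("pics/c1.png",np.vstack([z(s[190:330,240:440])[:300],z(t[110:185,190:390])]))
E
```

```text
[678.72490676 -72.38926028   8.91496052]
```

View pics/c1.png

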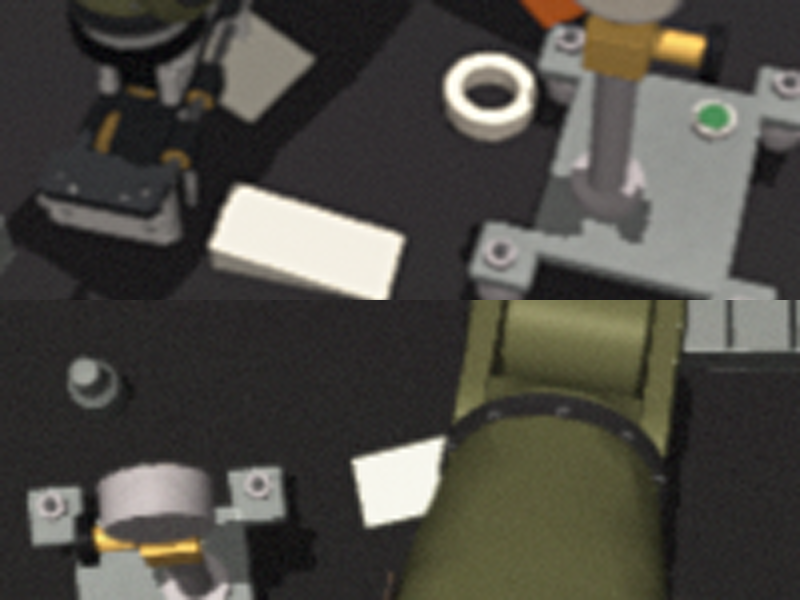

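The crop shows the gripper left of the ramp's thick end at (215,250), in line with it, and the lug at (500,255) in line ahead. I'll make the first push of 70 mm along heading 102°.

Request:
jog_arm(plan=[-0.001, 0.005, 0, 0, 0, 0, -0.002, 0.01, 0, 0, 0, 0, -0.003, 0.015, 0, 0, 0, 0, -0.004, 0.019, 0, 0, 0, 0, -0.005, 0.022, 0, 0, 0, 0, -0.0055, 0.025, 0, 0, 0, 0, -0.006, 0.028, 0, 0, 0, 0, -0.0068, 0.032, 0, 0, 0, 0, -0.0077, 0.036, 0, 0, 0, 0, -0.0085, 0.04, 0, 0, 0, 0, -0.0095, 0.045, 0, 0, 0, 0, -0.0106, 0.05, 0, 0, 0, 0, -0.0117, 0.055, 0, 0, 0, 0, -0.0128, 0.06, 0, 0, 0, 0, -0.0138, 0.065, 0, 0, 0, 0, -0.0146, 0.0685, 0, 0, 0, 0, -0.0146, 0.0685, 0, 0, 0, 0, -0.0146, 0.0685, 0, 0, 0, 0])

```text
clock: 4.4
eef_pos: [663.5, -3.5, 7.4]
eef_rot: [-3.142, -0.0, 1.78]
wrist_force: [-0.1, 0.2, 1.1]
finger_gap: 20.0
finger_force: 0.0
```

```bash
python3 - <<'E'
from h import *
s,_=snap("scene","pics/s2.png"); t,_=snap("top","pics/t2.png")
z=lambda i:cv2.resize(i[:,:,::-1],None,fx=4,fy=4,interpolation=2)
cv2.imwrite("pics/c2.png",np.vstack([z(s[190:330,270:470])[60:360],z(t[110:185,190:390])]))
# thin-edge corners, scene view: white mask near predicted place
pr=proj("scene",[[634,116,1.5],[608,112,1.5],[659,122,1.5]]); print(pr)
E
```

```text
[[358.0164842  259.59241754]
 [360.55606355 251.05761554]
 [356.3061207  268.42068191]]
```

View pics/c2.png

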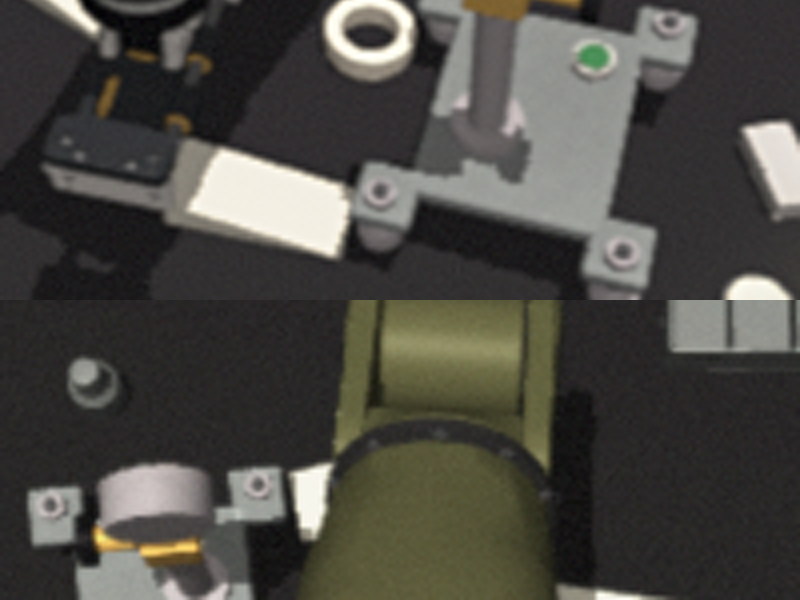

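The ramp went straight: its thin lower corner is at crop (345,255), scene (356,269), just before the foot at (380,235). The top half shows the thin end at (297,505), next to the lug.

```bash
cat > g.py <<'E'
from h import *
def white(t,box):
    x0,y0,x1,y1=box; m=np.zeros(t.shape[:2],np.uint8); m[y0:y1,x0:x1]=(t[y0:y1,x0:x1].min(2)>170); return m
def gauge(t,ref="pics/top0.png",box=(205,145,250,190)):
    # shift of gauge head (x,y px) from the first top picture, by template matching
    a=cv2.cvtColor(cv2.imread(ref),6); b=cv2.cvtColor(t,7); T=a[150:176,214:245]
    r=cv2.matchTemplate(b[130:215,195:265],T,5); _,v,_,(x,y)=cv2.minMaxLoc(r); 
    return x+195-214,y+130-150,round(v,3)
E
python3 - <<'E'
from g import *
t=cv2.imread("pics/t2.png")[:,:,::-1].copy(); s=cv2.imread("pics/s2.png")[:,:,::-1].copy()
print("top corners",ray("top",[(263.25,153),(265.5,170)],1.5).round(1))
m=white(t,(255,145,275,175)); ys,xs=np.nonzero(m); print([(y,xs[ys==y].min()) for y in np.unique(ys)])
print("scene near corner",ray("scene",[(356.2,268.8)],1.5).round(1)); print(gauge(t))
s0=cv2.imread("pics/scene0.png")
# foot in scene: cylinder/dome bottom near the lug, crop (378,250) of c2
print("foot bottom by scene", ray("scene",[(270+378/4,205+250/4)],1).round(1))
print("proj of tip guess",proj("scene",[[636,134.3,0]]))
E
```

```text
top corners [[662.7 114.9   1.5]
 [613.  107.9   1.5]]
[(np.int64(151), np.int64(271)), (np.int64(152), np.int64(267)), (np.int64(153), np.int64(255)), (np.int64(154), np.int64(256)), (np.int64(155), np.int64(264)), (np.int64(156), np.int64(264)), (np.int64(157), np.int64(256)), (np.int64(158), np.int64(255)), (np.int64(159), np.int64(264)), (np.int64(160), np.int64(264)), (np.int64(161), np.int64(264)), (np.int64(162), np.int64(264)), (np.int64(163), np.int64(265)), (np.int64(164), np.int64(265)), (np.int64(165), np.int64(265)), (np.int64(166), np.int64(265)), (np.int64(167), np.int64(268))]
scene near corner [[660.1 122.2   1.5]]
(0, 0, 0.999)
foot bottom by scene [[647.7 138.9   1. ]]
proj of tip guess [[364.54678836 263.2990544 ]]
```

Request:
jog_arm(plan=[-0.0008, 0.004, 0, 0, 0, 0, -0.0017, 0.008, 0, 0, 0, 0, -0.0026, 0.012, 0, 0, 0, 0, -0.0034, 0.016, 0, 0, 0, 0, -0.0043, 0.02, 0, 0, 0, 0, -0.0051, 0.024, 0, 0, 0, 0, -0.0057, 0.027, 0, 0, 0, 0, -0.0064, 0.03, 0, 0, 0, 0, -0.007, 0.033, 0, 0, 0, 0, -0.0077, 0.036, 0, 0, 0, 0, -0.0083, 0.039, 0, 0, 0, 0, -0.0089, 0.042, 0, 0, 0, 0, -0.0094, 0.044, 0, 0, 0, 0, -0.0098, 0.046, 0, 0, 0, 0, -0.0102, 0.048, 0, 0, 0, 0, -0.0106, 0.05, 0, 0, 0, 0, -0.0106, 0.05, 0, 0, 0, 0, -0.0106, 0.05, 0, 0, 0, 0])

```text
clock: 6.3
eef_pos: [652.8, 46.9, 7.4]
eef_rot: [-3.141, -0.001, 1.78]
wrist_force: [-0.4, -0.0, -0.3]
finger_gap: 20.2
finger_force: 0.0
```

```bash
python3 - <<'E'
from g import *
s,_=snap("scene","pics/s3.png"); t,_=snap("top","pics/t3.png"); print(gauge(t), manip.read_state()["wrist_force"])
z=lambda i:cv2.resize(i[:,:,::-1],None,fx=4,fy=4,interpolation=2)
cv2.imwrite("pics/c3.png",np.vstack([z(s[190:330,270:470])[60:360],z(t[110:185,190:390])]))
E
```

```text
(-5, 5, 0.868) [ 0.04611595 -0.337637    0.16123815]
```

View pics/c3.png

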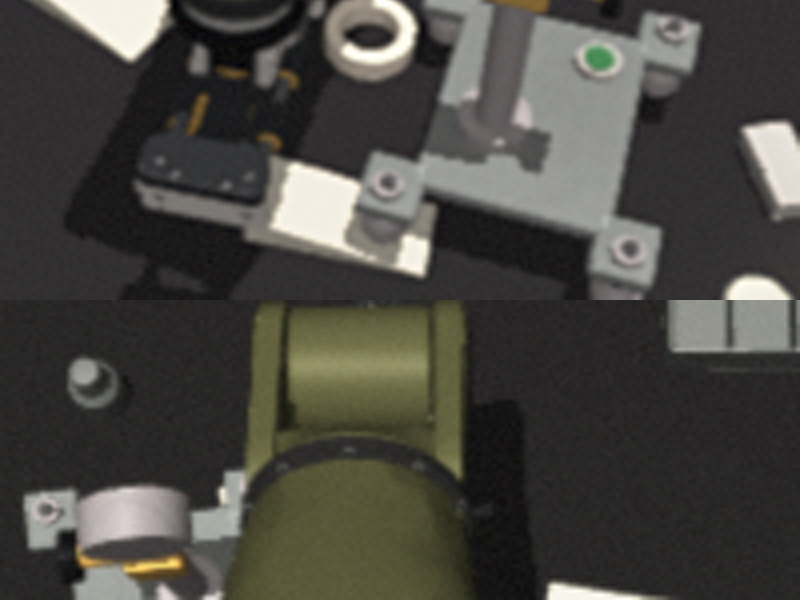

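The ramp is under the short foot (dome at crop (380,240), thin end beyond at (425,270)). The gauge moved (-5,+5) px, about 15 of the 20 mm expected at level. I'll push 6 mm more.

Request:
jog_arm(plan=[-0.0004, 0.002, 0, 0, 0, 0, -0.0008, 0.004, 0, 0, 0, 0, -0.0012, 0.006, 0, 0, 0, 0, -0.0012, 0.006, 0, 0, 0, 0, -0.0012, 0.006, 0, 0, 0, 0])

```text
clock: 6.9
eef_pos: [651.8, 52.3, 7.4]
eef_rot: [-3.142, 0.0, 1.78]
wrist_force: [1.2, -5.0, -0.4]
finger_gap: 19.8
finger_force: 2.1
```

```bash
cat >> g.py <<'E'
def up(t): return cv2.resize(cv2.cvtColor(t,7),None,fx=5,fy=5,interpolation=2)
def rel(a,b,box):
    x0,y0,x1,y1=[5*v for v in box]; A,B=up(a),up(b); k=60
    _,v,_,(x,y)=cv2.minMaxLoc(cv2.matchTemplate(B[y0-k:y1+k,x0-k:x1+k],A[y0:y1,x0:x1],5)); return (x-k)/5,(y-k)/5,round(v,3)
def tops(d):  # lug-top heights above bench by depth, top view
    C=cloud("top",d); return C
E
python3 - <<'E'
from g import *
s,_=snap("scene","pics/s4.png"); t,_=snap("top","pics/t4.png"); print(gauge(t))
L=lambda f:cv2.imread(f)[:,:,::-1].copy()
t0,t3,s0,s3=map(L,["pics/top0.png","pics/t3.png","pics/scene0.png","pics/s3.png"])
G=(210,155,240,176); S=(378,160,415,200)
print("top gauge 3->4",rel(t3,t,G)," scene gauge 0->3",rel(s0,s3,S),"0->4",rel(s0,s,S))
for nm,b in dict(plate=(409,212,425,226),short=(360,240,376,258),pp=(415,256,433,274),mm=(370,196,386,210),mp=(428,205,444,220)).items(): print(nm,rel(s0,s3,b),rel(s0,s,b))
# predicted scene shift of a gauge point from start (leaning .075) to level
c=np.array([548,192,0]); th=0.075; ax=np.array([-70.,-85,0]); 
E
```

```text
(-5, 5, 0.817)
top gauge 3->4 (-0.8, 0.6, 0.988)  scene gauge 0->3 (7.8, -3.2, 0.9) 0->4 (8.8, -3.6, 0.893)
plate (1.4, 0.6, 0.868) (1.4, 0.4, 0.922)
short (1.6, -2.2, 0.972) (1.8, -2.4, 0.966)
pp (1.6, -0.4, 0.979) (1.8, -0.6, 0.978)
mm (0.6, 0.0, 0.915) (0.6, 0.0, 0.901)
mp (0.8, 1.2, 0.978) (1.0, 1.4, 0.983)
```

```bash
cat >> g.py <<'E'
def tilt(f):
    d=np.load(f); C=cloud("scene",d); 
    for nm,poly,z0 in (("plate",[(399,214),(398,222),(418,228),(412,256),(385,248),(400,232),(412,212)],None),("bench",[(200,280),(300,272),(330,275),(300,290),(240,300)],None)):
        m=np.zeros(d.shape,np.uint8); cv2.fillPoly(m,[np.array(poly)],1); P=C[(m>0)&(d>0)]; P=P[np.abs(P[:,2]-np.median(P[:,2]))<15]
        for _ in range(4):
            A=np.c_[P[:,:2],np.ones(len(P))]; k=np.linalg.lstsq(A,P[:,2],rcond=None)[0]; r=P[:,2]-A@k; P=P[np.abs(r)<2.5*r.std()+.1]
        print(f,nm,len(P),"slope x,y",k[:2].round(4),"z@548,192",round(k@[548,192,1],1),"rms",r.std().round(2))
E
python3 - <<'E'
from g import *
for f in("scene0","s3","s4"): tilt(f"pics/{f}.npy")
E
```

```text
pics/scene0.npy plate 674 slope x,y [-0.0479  0.0419] z@548,192 56.4 rms 1.37
pics/scene0.npy bench 2017 slope x,y [0.0027 0.002 ] z@548,192 -0.6 rms 1.38
pics/s3.npy plate 628 slope x,y [-0.0052  0.0068] z@548,192 56.3 rms 1.32
pics/s3.npy bench 2010 slope x,y [0.0009 0.0013] z@548,192 -0.3 rms 1.33
pics/s4.npy plate 620 slope x,y [ 0.0024 -0.0017] z@548,192 56.4 rms 1.18
pics/s4.npy bench 2016 slope x,y [0.0015 0.0012] z@548,192 -0.4 rms 1.29
```

Request:
jog_arm(plan=[-0.0003, 0.0015, 0, 0, 0, 0, -0.0006, 0.003, 0, 0, 0, 0, -0.0007, 0.0035, 0, 0, 0, 0, -0.0007, 0.0035, 0, 0, 0, 0])

```text
clock: 7.4
eef_pos: [651.3, 55.5, 7.5]
eef_rot: [3.141, 0.001, 1.78]
wrist_force: [2.8, -7.0, -2.0]
finger_gap: 20.3
finger_force: 3.6
```

```bash
python3 - <<'E'
from g import *
s,_=snap("scene","pics/s5.png"); t,_=snap("top","pics/t5.png"); tilt("pics/s5.npy")
L=lambda f:cv2.imread(f)[:,:,::-1].copy()
print(rel(L("pics/t4.png"),t,(207,157,237,178)), rel(L("pics/s4.png"),s,(387,157,424,197)))
E
```

```text
pics/s5.npy plate 602 slope x,y [ 0.0024 -0.004 ] z@548,192 56.6 rms 1.27
pics/s5.npy bench 2027 slope x,y [-0.      0.0007] z@548,192 -0.2 rms 1.39
(-1.0, 0.2, 0.99) (1.0, 0.0, 0.996)
```

The stand is level to within about 0.004 rad and no longer following the shim up. It is snug, so I'll back straight off and then rise.

Request:
jog_arm(plan=[0.0006, -0.003, 0, 0, 0, 0, 0.002, -0.01, 0, 0, 0, 0, 0.0042, -0.02, 0, 0, 0, 0, 0.0085, -0.04, 0, 0, 0, 0, 0.0125, -0.06, 0, 0, 0, 0, 0.0125, -0.06, 0.03, 0, 0, 0, 0.0125, -0.07, 0.07, 0, 0, 0, 0.0125, -0.1, 0.11, 0, 0, 0, 0.0, -0.14, 0.15, 0, 0, 0, -0.01, -0.18, 0.18, 0, 0, 0, -0.02, -0.22, 0.2, 0, 0, 0, -0.04, -0.26, 0.2, 0, 0, 0, -0.06, -0.3, 0.2, 0, 0, 0, -0.06, -0.3, 0.2, 0, 0, 0, -0.06, -0.3, 0.2, 0, 0, 0, -0.06, -0.3, 0.2, 0, 0, 0])

```text
clock: 9.1
eef_pos: [591.3, -243.7, 207.4]
eef_rot: [3.142, -0.0, 1.781]
wrist_force: [-0.4, -0.3, -0.3]
finger_gap: 19.6
finger_force: 0.0
```

```bash
python3 - <<'E'
from g import *
s,_=snap("scene","pics/s6.png"); t,_=snap("top","pics/t6.png"); tilt("pics/s6.npy")
L=lambda f:cv2.imread(f)[:,:,::-1].copy()
print(rel(L("pics/t5.png"),t,(206,157,236,178)), rel(L("pics/s5.png"),s,(388,157,425,197)))
z=lambda i:cv2.resize(i[:,:,::-1],None,fx=4,fy=4,interpolation=2)
cv2.imwrite("pics/c6.png",np.vstack([z(s[190:330,270:470])[60:360],z(t[135:210,150:350])]))
# screws now vs start: at level all at same height; mean of far/other lugs
for nm,b in dict(pp=(198,155,211,168),mp=(201,215,215,230),mm=(255,210,268,224)).items(): print(nm,rel(L("pics/top0.png"),t,b))
m=white(t,(262,135,300,175)); ys,xs=np.nonzero(m); c=max(cv2.findContours(m,0,2)[0],key=cv2.contourArea); print("shim",cv2.boxPoints(cv2.minAreaRect(c)).round(1))
print("lug short",rel(L("pics/top0.png"),t,(247,150,262,164)))
E
```

```text
pics/s6.npy plate 601 slope x,y [0.0028 0.0009] z@548,192 56.4 rms 1.28
pics/s6.npy bench 2016 slope x,y [0.0028 0.0014] z@548,192 -0.7 rms 1.35
(0.0, 0.0, 0.998) (0.2, 0.0, 0.971)
pp (-2.4, 1.6, 0.788)
mp (-0.8, 2.0, 0.945)
mm (-1.4, 1.0, 0.942)
shim [[258.  153. ]
 [278.5 147.9]
 [282.6 164.4]
 [262.1 169.5]]
lug short (-2.4, 0.2, 0.785)
```

View pics/c6.png

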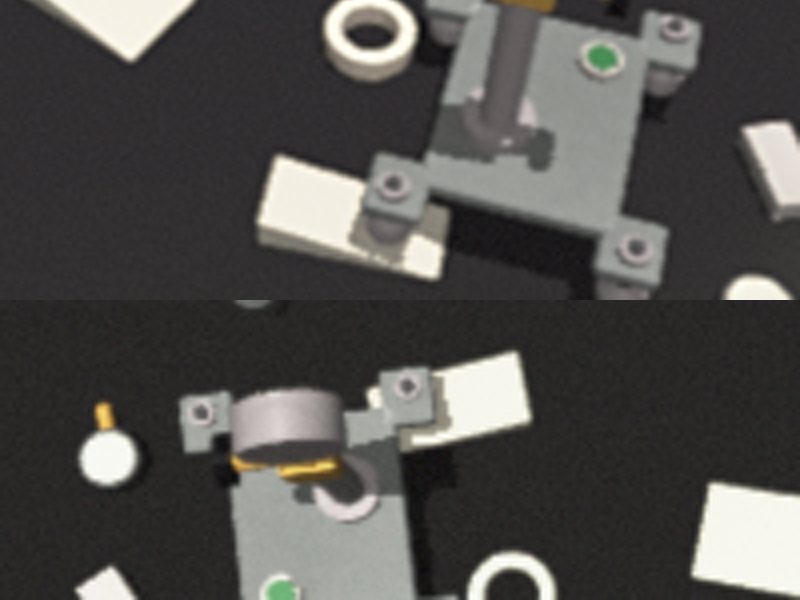

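```bash
python3 - <<'E'
from g import *
k=ray("top",[(278.7,147.9),(282.7,164.9)],22).mean(0)[:2]; h=np.array([-.208,.978])
sc=ray("top",[(251.75,156.5),(200.3,163.2),(259.4,218.5),(207,225)],60)[:,:2]; print(k,sc.round(1))
r=sc[0]-k; print("insertion",110-r@h,"lat",h[0]*r[1]-h[1]*r[0])
print("start centre ~",np.array([[639.3,132],[624.6,271.7],[471.6,112.7],[457.3,253.3]]).mean(0)-[3.2,-2.6],"now",sc.mean(0))
snap("scene","pics/s7.png"); tilt("pics/s7.npy")
E
```

```text
[647.97139703  63.41424441] [[638.6 139.5]
 [619.9 278.3]
 [468.9 116.4]
 [452.  255.2]]
insertion 33.62829497324225 lat -6.638364158009582
start centre ~ [545.    195.025] now [544.84940377 197.35674061]
pics/s7.npy plate 604 slope x,y [0.0037 0.001 ] z@548,192 56.5 rms 1.3
pics/s7.npy bench 2013 slope x,y [0.0037 0.0031] z@548,192 -0.5 rms 1.36
```

The last crop shows the short foot on the ramp, the stand level, and the arm out of the way. The plate slope is about 0.002 rad relative to the bench, and the foot's tip is about 34 to 37 mm in from the thin end. In the final push the stand began to slide with the wedge rather than rise, so it is snug and I'm handing it in.

```bash
python3 -c "
from cell import manip; print(manip.sign_off())"
```

```text
the job is handed in; nothing more can be done
None
```

I pushed the white shim under the short foot and handed the job in: the stand measures level to about 0.002 rad, the foot tip is about 34–37 mm in from the thin end, the last push slid the stand about 2 mm, and the arm is clear.

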